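Put a delivery away in the stock tray, older stock in front

TASK

Put the delivery in the cardboard carton away in the white stock tray. Slide the divider along its bar until its tab lines up with the orange clip, stand the large tin in the bay this opens between the divider and the tray's right-hand end wall, and set the small tin squarely on top of it. Stand the new red-lidded jar and the new blue-lidded jar each in the lane directly behind (on the far side from the robot) the older jar with the same lid colour; set everything down gently and upright, drop nothing, and leave the three older jars, the ones with a white dot, where they stand.

Things in the scene. Friction and masses are not known exactly. Their poses are not given: they have to be found in the camera images.
- tray: White stock tray, fixed; origin under its centre; x to its back (away from the robot), y to its left, z up. Floor 5 mm up; inside +-73 mm in x, +-172.5 in y; walls 35 mm high, front lip 18. Partitions 30 mm high at y=92.5 and 12.5: jar lanes centred on y=132.5, 52.5, -27.5. Tin bay: from the sliding divider to the right end wall (y=-172.5). 10 mm bar along the front at x=-97, 35 mm up.
- divider_tab (a point): Divider's upright black finger tab, white line in its middle, 12 mm thick in tray y, 26 mm in x, top 92 mm above the bench. Point: 17 mm under its top, above the bar; axes as the tray's. Below: black collar on the bar (26 mm across, 22 long) and a grey 4 mm plate running back, top 38 mm up. Slides along tray y against 1.5 N, stays where left; starts 35 to 85 mm right of the clip.
- clip: Small orange marker clip, 12 mm wide, 26 mm front to back, top 28 mm above the bench, on the low label rail 24 mm in front of the bar. Fixed; its place along the rail varies. Origin: its middle along the bar, at bench height; axes as the tray's. The divider is at the mark when its tab has the same tray y as the clip.
- new_red_c (a point): Sealed glass jar with a red screw lid, 46 mm across, 90 mm tall (lid 43 mm across, top 20 mm), tan contents, white label. The new one: no dot on its lid, standing in the delivery carton (cardboard tray, floor 5 mm above the bench, walls 22 mm high; a pen lies in its middle). Point: its centre, 45 mm above its underside. 0.11-0.23 kg.
- new_blue_c (a point): Sealed glass jar with a blue screw lid, 46 mm across, 90 mm tall (lid 43 mm across, top 20 mm), tan contents, white label. The new one: no dot on its lid, standing in the delivery carton (cardboard tray, floor 5 mm above the bench, walls 22 mm high; a pen lies in its middle). Point: its centre, 45 mm above its underside. 0.11-0.23 kg.
- big_tin_c (a point): Large round tin, 60 mm across, 75 mm tall, green with a white band, steel lid with a green disc on top; starts in the delivery carton. Point: its centre, 37.5 mm above its underside. 0.17-0.34 kg. The tin bay is too narrow for it until the divider is at the clip.
- small_tin_c (a point): Small flat round tin, 48 mm across, 36 mm tall, orange with a white band, steel lid with an orange disc on top; starts in the delivery carton. Point: its centre, 18 mm above its underside. 0.05-0.12 kg.
- old_red_c (a point): Sealed glass jar with a red screw lid, 46 mm across, 90 mm tall (lid 43 mm across, top 20 mm), tan contents, white label. The older one: round white dot on its lid, standing at the front of one of the tray's three jar lanes (which one varies). Point: its centre, 45 mm above its underside; axes as the tray's.
- old_blue_c (a point): Sealed glass jar with a blue screw lid, 46 mm across, 90 mm tall (lid 43 mm across, top 20 mm), tan contents, white label. The older one: round white dot on its lid, standing at the front of one of the tray's three jar lanes (which one varies). Point: its centre, 45 mm above its underside; axes as the tray's.
- old_yellow_c (a point): Sealed glass jar with a yellow screw lid, 46 mm across, 90 mm tall (lid 43 mm across, top 20 mm), tan contents, white label. The older one: round white dot on its lid, standing at the front of one of the tray's three jar lanes (which one varies). Point: its centre, 45 mm above its underside; axes as the tray's. No new jar goes with it.

How it is judged:
By the outcome, as a careful person would: the job done as asked, in the order asked, and still so for the second after the job is handed in, with the robot touching nothing.
It also fails if it takes over 128 s, if anything falls off the work surface, if the arm or the gripper's body presses on something with over 40 N, if the wrist force passes 120 N, or if a joint passes its speed limit or range.

ROBOT

A 6-joint arm with a two-finger parallel gripper is mounted at the origin on the work surface. World frame = base frame: x ahead of the robot, y to its left, z up, the work surface at z = 0. Lengths are in m, angles in rad, forces in N, time in s.
With the tool pointing down it reaches from about 0.4 to 0.825 m from the base axis. Payload 7 kg.
Tool frame: the origin (TCP) lies on the centre line of the jaws, within the pads' length; the fingertips stand 22 mm ahead of it and the grasp point (between the pads) lies 3 mm ahead of it; z points along the fingers, y is the direction in which the jaws open and shut (so a half turn about z gives the same grasp; the last joint's range is limited). The gripper opens to 85 mm and grips with 20 to 120 N. Pads are 22 mm wide; open, the fingers measure 114 mm over their backs; the gripper's body (76 mm by 85 mm) begins 54 mm behind the grasp point. The pads swing forward as they close: fully open they stand 13 mm farther back than shut.
Start: joints at [-0.957, 0.359, 0.012, 0, -1.224, -0.288], TCP at [0.216, -0.639, 0.253] pointing down, gripper open.
Joint ranges: [-3.07, 3.07], [-1.43, 2.12], [-1.02, 1.25], [-3.03, 1.67], [-3.05, -0], [-3.03, 3.03]. Speed limits (rad/s): [2.39, 2.39, 3.01, 3.14, 3.14, 3.14].

INTERFACE

Orientations are given as a unit quaternion [w, x, y, z].
In Python, from rig import bot gives the robot as it stands. Calls block until the motion is done:
- bot.reach(position, orientation): joint-space move of the TCP to a pose.
- bot.move_linear(position, attitude=None, feed=0.15): straight line of the TCP; attitude=None keeps the orientation; feed is the mean speed in m/s.
- bot.move_j(angles): joint-space move.
- bot.gripper_to(opening, force=None): finger opening in m; force is the grip in N (None keeps the last); returns when the fingers have stopped.
- bot.dwell(seconds).
- bot.ik(position, orientation): joint angles nearest the present ones, or None.
- bot.sense(): the state.
- bot.camera(name): name is "side" or "top" or "wrist"; returns (picture, depth): 420x560x3 uint8, blue, green, red; 420x560 float32, m along the optical axis (not along the pixel's ray), 0 where there is no reading.
- bot.calibration(name): a dict with "fx", "fy", "cx", "cy" (pixels), "T" (4x4, takes a point from camera to world coordinates). Camera axes: x right, y down, z forward; pixel columns grow to the right and rows downward; lengths in m; the calibration is good to about 2 mm. A picture is of the moment at which its call begins: read the wrist's pose just before it. calibration takes no time and is no camera call; for the wrist camera it gives the pose at the moment of the call.
A pose or a line that the arm cannot do raises bot.PlanningError and nothing moves.
- bot.job_done(): hands the job in, once; it reports no verdict.
Trained networks look in the newest picture that a camera, given by its name, has taken for a name from the list of things; names that differ only in an ending like _2 or _b are one class to them, and where a whole thing is asked for, a point or a joint stands for the part that bears it (a point fixed in the world has none). Each returns a list of dicts, best first, with "confidence" (0 to 1); they miss things now and then, are a little off and sometimes report something else, mostly with a low value. They report only what shows in the picture. A call takes as long as a camera call.
- bot.cut_out(camera, label): "pixels" (420x560 bool, what is visible of it) and "position" ([column, row] in pixels, amid what is visible of it).
The state is a dict: "time_s": time; "q": joint angles; "joint_velocities": joint speeds; "joint_torque": joint torques, N m; "eef_pos": TCP position; "ee_rot": TCP orientation; "force": force on the tool from outside, world axes, zero at the start; "torque": the same for the moment, N m; "finger_gap": finger opening in m.
Only numpy, scipy, OpenCV 4.12 (cv2) and the standard library are available. Lean on these libraries where they do the work, as an engineer would, in place of code of your own. Each camera call takes 0.05 s, during which the arm holds its last target.

## Working session

There is one attempt and no reset: what is moved stays moved. The work goes in short steps, each a Python script; the robot and the scene stay as the last script left them, time stands still between calls to the robot, and variables do not carry over. Pictures are saved under pics/ and viewed, and the job is handed in when it is done.

```bash
mkdir -p pics; ls; python3 - <<'E'
from rig import bot
import cv2
print(bot.sense())
for n in("top","side","wrist"):
    im,d=bot.camera(n); cv2.imwrite(f"pics/{n}0.png",im); c=bot.calibration(n); print(n,c)
E
```

```text
pics
{'time_s': 0.0, 'q': array([-9.56904890e-01,  3.59423144e-01,  1.10678699e-02, -3.66661775e-04,
       -1.22410983e+00, -2.88119090e-01]), 'joint_velocities': array([-0.00085561, -0.00072881,  0.00109875, -0.00170084,  0.00178002,
       -0.00043417]), 'joint_torque': array([ 4.57241140e-04, -5.83323169e+01,  2.93429893e+01,  6.93629578e+00,
       -5.82290289e-03, -3.49660286e-05]), 'eef_pos': array([ 0.21587978, -0.63907637,  0.25234115]), 'ee_rot': array([-2.08549835e-04, -1.62105179e-01,  9.86773117e-01,  8.26089764e-04]), 'force': array([-0.59081811,  0.24131126, -0.41747499]), 'torque': array([0.01193311, 0.01364255, 0.00695078]), 'finger_gap': 0.08528946454014322}
top {'fx': 430.5929218558367, 'fy': 430.5929218558367, 'cx': 285.87207361614793, 'cy': 216.84604017374582, 'T': array([[ 0.01658405, -0.98670057,  0.16170019,  0.41629357],
       [-0.99976685, -0.0186008 , -0.01096619,  0.00609456],
       [ 0.0138281 , -0.16148063, -0.986779  ,  0.89605266],
       [ 0.        ,  0.        ,  0.        ,  1.        ]])}
side {'fx': 393.75321049518186, 'fy': 393.75321049518186, 'cx': 287.7607220285062, 'cy': 217.63136677779107, 'T': array([[-9.23845212e-01, -2.78316642e-01,  2.62773422e-01,
         3.03821425e-01],
       [-3.82765485e-01,  6.70345092e-01, -6.35710658e-01,
         4.99920194e-01],
       [ 7.79981825e-04, -6.87878844e-01, -7.25825108e-01,
         7.00936472e-01],
       [ 0.00000000e+00,  0.00000000e+00,  0.00000000e+00,
         1.00000000e+00]])}
wrist {'fx': 367.52041470210634, 'fy': 367.52041470210634, 'cx': 276.4968065862659, 'cy': 207.67052406605814, 'T': array([[-0.32085266,  0.90438687,  0.28131469,  0.14472309],
       [ 0.94712849,  0.30603145,  0.09639691, -0.66516778],
       [ 0.00108895,  0.29737036, -0.95476158,  0.37402175],
       [ 0.        ,  0.        ,  0.        ,  1.        ]])}
```

View pics/top0.png

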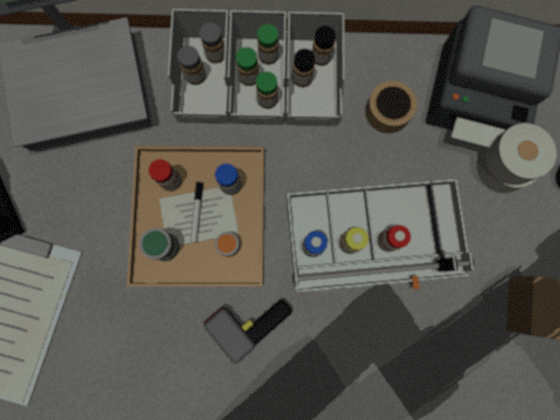

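View pics/side0.png

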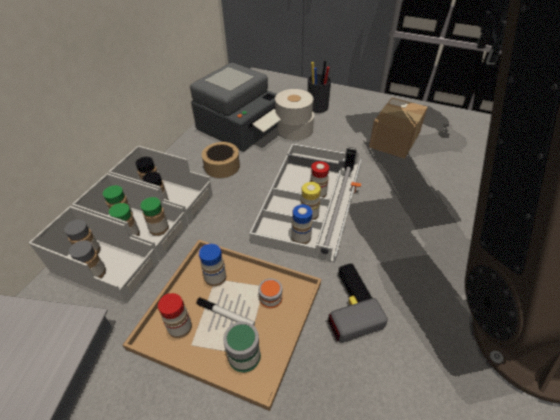

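View pics/wrist0.png

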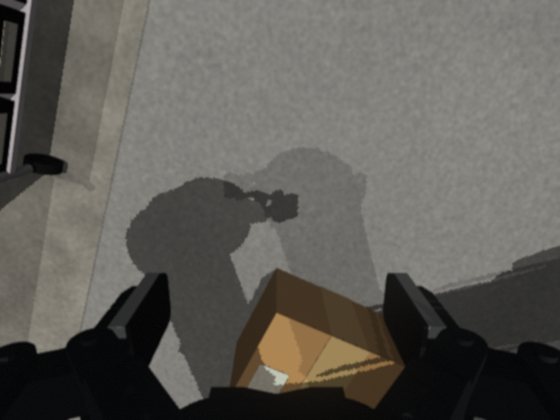

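```bash
cat > h.py <<'E'
from rig import bot
import numpy as np, cv2
def pts(cam,mask,d,c=None):
    c=c or bot.calibration(cam)
    v,u=np.nonzero(mask&(d>0)); z=d[v,u]
    P=np.c_[(u-c['cx'])/c['fx']*z,(v-c['cy'])/c['fy']*z,z]
    return P@c['T'][:3,:3].T+c['T'][:3,3],u,v
def quat(yaw):  # tool down, y-axis(jaw) direction at angle yaw from world y
    # R = Rz(yaw)*Rx(pi): x->(c,s), y->(s,-c), z->-z
    return np.array([0,np.cos(yaw/2),np.sin(yaw/2),0])
def S(tag=""):
    s=bot.sense(); print(tag,"t",round(s['time_s'],2),np.round(s['eef_pos'],4),"F",np.round(s['force'],1),"gap",round(s['finger_gap'],4)); return s
E
python3 - <<'E'
from h import *
for cam in("top","side"):
    im,d=bot.camera(cam)
    np.save(f"{cam}_d.npy",d); 
    for l in ["tray","divider_tab","clip","new_red_c","new_blue_c","big_tin_c","small_tin_c","old_red_c","old_blue_c","old_yellow_c"]:
        for r in bot.cut_out(cam,l)[:2]:
            m=r['pixels'].astype(bool); P,u,v=pts(cam,m,d)
            zt=np.percentile(P[:,2],97); Q=P[P[:,2]>zt-0.006]
            print(cam,l,round(r['confidence'],2),np.round(r['position']),m.sum(),"ztop",round(zt,4),"topmid",np.round((Q[:,:2].min(0)+Q[:,:2].max(0))/2,4),"ext",np.round(np.ptp(Q[:,:2],axis=0),3),"mean",np.round(Q.mean(0),4))
            np.save(f"{cam}_{l}_{r['confidence']:.2f}.npy",m)
S()
E
```

```text
top tray 0.55 [378. 233.] 15370 ztop 0.0414 topmid [ 0.5312 -0.1902] ext [0.224 0.37 ] mean [ 0.4855 -0.2177  0.0451]
top divider_tab 0.89 [434. 239.] 814 ztop 0.0927 topmid [ 0.4667 -0.3181] ext [0.026 0.014] mean [ 0.4665 -0.3169  0.0916]
top clip 0.45 [415. 281.] 50 ztop 0.0306 topmid [ 0.4333 -0.2632] ext [0.02  0.011] mean [ 0.4333 -0.2629  0.0281]
top new_red_c 0.78 [162. 172.] 736 ztop 0.0972 topmid [0.6352 0.242 ] ext [0.042 0.043] mean [0.6352 0.2413 0.0952]
top new_red_c 0.59 [351. 241.] 575 ztop 0.0975 topmid [ 0.5101 -0.1352] ext [0.041 0.041] mean [ 0.5103 -0.1351  0.0951]
top new_blue_c 0.9 [225. 179.] 644 ztop 0.0976 topmid [0.6292 0.1142] ext [0.042 0.041] mean [0.6295 0.1144 0.0952]
top new_blue_c 0.42 [316. 242.] 560 ztop 0.0976 topmid [ 0.5023 -0.0583] ext [0.043 0.041] mean [ 0.5019 -0.0588  0.0951]
top big_tin_c 0.62 [158. 245.] 1021 ztop 0.0833 topmid [0.4953 0.2451] ext [0.057 0.059] mean [0.4953 0.2447 0.0809]
top big_tin_c 0.62 [380. 235.] 15443 ztop 0.0421 topmid [ 0.531  -0.1913] ext [0.223 0.373] mean [ 0.4796 -0.2214  0.0471]
top small_tin_c 0.69 [229. 24
[... 1141 characters left out ...]
 0.043] mean [0.6351 0.2408 0.0949]
side new_blue_c 0.71 [212. 267.] 907 ztop 0.0967 topmid [0.6305 0.1127] ext [0.044 0.043] mean [0.6295 0.1143 0.0951]
side big_tin_c 0.6 [241. 346.] 1486 ztop 0.0824 topmid [0.4963 0.2434] ext [0.059 0.059] mean [0.4957 0.2451 0.0805]
side small_tin_c 0.75 [269. 294.] 574 ztop 0.0434 topmid [0.5019 0.1122] ext [0.046 0.049] mean [0.5019 0.1135 0.0414]
side old_blue_c 0.78 [303. 224.] 716 ztop 0.0968 topmid [ 0.5031 -0.0602] ext [0.042 0.042] mean [ 0.5027 -0.0589  0.0953]
side old_yellow_c 0.74 [313. 195.] 525 ztop 0.0968 topmid [ 0.5089 -0.1164] ext [0.045 0.087] mean [ 0.5102 -0.1342  0.0952]
 t 1.25 [ 0.216  -0.6395  0.2533] F [-0.2 -0.   0.4] gap 0.085
```

```bash
python3 - <<'E'
from h import *
A=[]
for cam in("top","side"):
    d=np.load(f"{cam}_d.npy"); P,u,v=pts(cam,np.ones(d.shape,bool),d)
    k=(P[:,0]>.37)&(P[:,0]<.68)&(P[:,1]<0.0)&(P[:,1]>-.42)
    P=P[k]; A.append(P)
    Q=P[(P[:,2]>.026)&(P[:,2]<.041)]
    best=None
    for w in np.arange(0.0,0.16,0.002):
        c,s=np.cos(w),np.sin(w); x=Q[:,0]*c+Q[:,1]*s; y=-Q[:,0]*s+Q[:,1]*c
        hx=np.histogram(x,np.arange(.2,.8,.002))[0].astype(float); hy=np.histogram(y,np.arange(-.6,.1,.002))[0].astype(float)
        sc=(hx**2).sum()+(hy**2).sum()
        if best is None or sc>best[0]: best=(sc,w,hx,hy)
    sc,w,hx,hy=best; print(cam,"yaw",w)
    for n,h,o in(("x",hx,.2),("y",hy,-.6)):
        print(n,[(round(o+.002*i+.001,3),int(h[i])) for i in range(len(h)) if h[i]>25])
E
python3 - <<'E'
import cv2
im=cv2.imread('pics/top0.png')[170:300,280:480]
cv2.imwrite('pics/topc.png',cv2.resize(im,None,fx=4,fy=4,interpolation=cv2.INTER_CUBIC))
E
```

```text
top yaw 0.106
x [(0.425, 68), (0.427, 148), (0.429, 113), (0.431, 111), (0.433, 139), (0.435, 91), (0.471, 27), (0.599, 43), (0.601, 259), (0.603, 149)]
y [(-0.419, 65), (-0.417, 204), (-0.415, 26), (-0.367, 53), (-0.365, 138), (-0.363, 109), (-0.233, 43), (-0.231, 95), (-0.153, 48), (-0.151, 80), (-0.071, 70), (-0.069, 75)]
side yaw 0.106
x [(0.427, 75), (0.429, 56), (0.431, 57), (0.433, 55), (0.435, 54), (0.471, 32), (0.473, 29), (0.477, 26), (0.601, 152), (0.603, 88)]
y [(-0.421, 75), (-0.419, 65), (-0.417, 26), (-0.369, 64), (-0.367, 95), (-0.365, 49), (-0.235, 28), (-0.233, 37), (-0.155, 27), (-0.153, 54), (-0.093, 33), (-0.073, 85), (-0.071, 176), (-0.069, 32)]
```

View pics/topc.png

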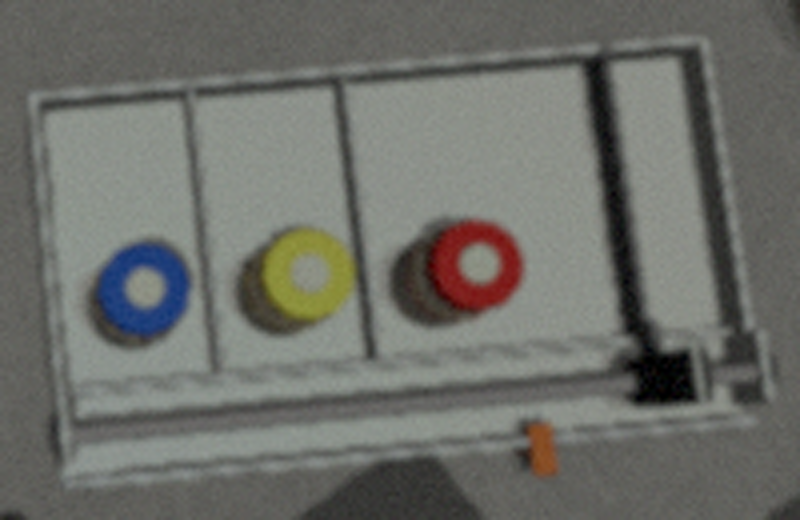

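```bash
python3 - <<'E'
from h import *
for cam in("top","side"):
    d=np.load(f"{cam}_d.npy"); P,u,v=pts(cam,np.ones(d.shape,bool),d)
    w=.106;c,s=np.cos(w),np.sin(w); x=P[:,0]*c+P[:,1]*s; y=-P[:,0]*s+P[:,1]*c; z=P[:,2]
    def fit(k,a,b,n):
        p=np.polyfit(a[k],b[k],1); 
        for _ in range(3):
            r=b-np.polyval(p,a); kk=k&(abs(r)<.0025); p=np.polyfit(a[kk],b[kk],1)
        print(cam,n,np.round(p[0],4),"at ctr",round(np.polyval(p,-.2445 if n[0]!='y' else .5275),4),kk.sum())
    zz=(z>.028)&(z<.041)
    fit(zz&(abs(x-.602)<.005)&(y<-.08)&(y>-.41),y,x,"back")
    fit((z>.030)&(z<.039)&(abs(x-.43)<.007)&(y<-.09)&(y>-.34),y,x,"bar")
    for n,yy in(("yR",-.418),("yL",-.070),("yP1",-.232),("yP2",-.152),("yDiv",-.3655)):
        fit(zz&(abs(y-yy)<.005)&(x>.46)&(x<.60),x,y,n)
im=cv2.imread("pics/top0.png"); d=np.load("top_d.npy"); hsv=cv2.cvtColor(im,cv2.COLOR_BGR2HSV)
m=(hsv[...,0]<18)&(hsv[...,1]>110); m[:270]=0; m[300:]=0; m[:,:400]=0; m[:,440:]=0
P,u,v=pts("top",m,d); print(m.sum(),np.round(P.mean(0),4),P[:,2].round(3))
yy=-P[:,0]*s+P[:,1]*c; print(yy.min()+.2445,yy.max()+.2445, yy.mean()+.2445)
E
```

```text
top back -0.0012 at ctr 0.6016 385
top bar 0.0009 at ctr 0.4292 78
top yR 0.0013 at ctr -0.4175 195
top yL 0.002 at ctr -0.0697 142
top yP1 0.0015 at ctr -0.2314 101
top yP2 0.0012 at ctr -0.1516 98
top yDiv 0.0011 at ctr -0.3646 226
side back -0.0016 at ctr 0.602 206
side bar -0.0047 at ctr 0.4282 55
side yR -0.0042 at ctr -0.4199 108
side yL 0.0002 at ctr -0.0714 183
side yP1 0.0004 at ctr -0.234 48
side yP2 -0.005 at ctr -0.1536 51
side yDiv 0.0024 at ctr -0.3672 145
78 [ 0.4314 -0.2643  0.0268] [ 0.031  0.027  0.03   0.029  0.027  0.028  0.025  0.031  0.031  0.028
  0.028  0.025  0.028  0.028  0.03   0.028  0.029  0.027  0.03   0.027
  0.026  0.026  0.028  0.027  0.029  0.029  0.026  0.027  0.028  0.029
  0.028  0.029  0.029  0.025  0.03   0.027  0.028  0.028  0.028  0.03
  0.025  0.029  0.027  0.03   0.027  0.027  0.029 -0.     0.028  0.029
  0.027  0.03   0.029  0.027  0.003  0.028  0.028  0.027  0.029  0.03
  0.026  0.027  0.025  0.027  0.03   0.026  0.027  0.029  0.026  0.029
  0.028  0.025  0.031  0.023  0.027 -0.001]
-0.0753838339852933 -0.05710305766858387 -0.06393457824408433
```

```bash
cat >> h.py <<'E'
W=0.107; C0=np.array([.527,-.2447])
def tw(x,y):  # tray->world xy
    c,s=np.cos(W),np.sin(W); a,b=C0[0]+x,C0[1]+y
    return np.array([a*c-b*s,a*s+b*c])
def wt(p):
    c,s=np.cos(W),np.sin(W); return np.array([p[0]*c+p[1]*s,-p[0]*s+p[1]*c])-C0
def best(xyz,yaw):
    r=[]
    for y in(yaw,yaw+np.pi):
        q=bot.ik(xyz,quat(y))
        if q is not None: r.append((abs(q[5]),y,q))
    r.sort(key=lambda t:t[0]); return r[0][1]
def P3(xy,z): return [float(xy[0]),float(xy[1]),float(z)]
E
python3 - <<'E'
from h import *
xy=tw(-.097,-.121); print(xy)
yw=best(P3(xy,.16),W); print(yw)
bot.gripper_to(.05)
S("a"); bot.reach(P3(xy,.16),quat(yw)); S("b")
im,d=bot.camera("wrist"); cv2.imwrite("pics/w1.png",im)
bot.move_linear(P3(xy,.078)); S("c")
bot.gripper_to(.0,force=25); S("d")
xy2=tw(-.097,-.064)
bot.move_linear(P3(xy2,.078),feed=.06); S("e")
bot.gripper_to(.04); S("f")
bot.move_linear(P3(tw(-.097,-.064),.18)); S("g")
im,d=bot.camera("wrist"); cv2.imwrite("pics/w2.png",im); np.save("w2.npy",d); np.save("w2T.npy",bot.calibration("wrist")["T"])
im,d=bot.camera("top"); cv2.imwrite("pics/t2.png",im); np.save("t2.npy",d)
E
```

```text
[ 0.46659609 -0.31768629]
3.2485926535897933
a t 1.69 [ 0.216  -0.6395  0.2533] F [ 0.4 -0.4  0.2] gap 0.0499
b t 3.23 [ 0.4665 -0.3183  0.1602] F [-0.7  0.7 -0.3] gap 0.05
c t 3.98 [ 0.4669 -0.3182  0.0785] F [ 0.8 -1.5 -0.1] gap 0.0499
d t 4.41 [ 0.4672 -0.3179  0.079 ] F [-0.8 -1.   6.2] gap 0.0116
e t 5.51 [ 0.4611 -0.261   0.079 ] F [-0.9  1.4  6.7] gap 0.0121
f t 5.89 [ 0.4604 -0.261   0.0779] F [-0.   0.1 -0.5] gap 0.04
g t 6.72 [ 0.4599 -0.2608  0.1792] F [ 0.1 -0.3 -0.7] gap 0.0397
```

View pics/w2.png

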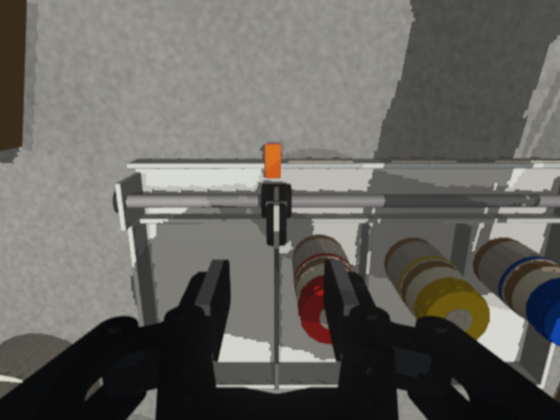

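View pics/t2.png

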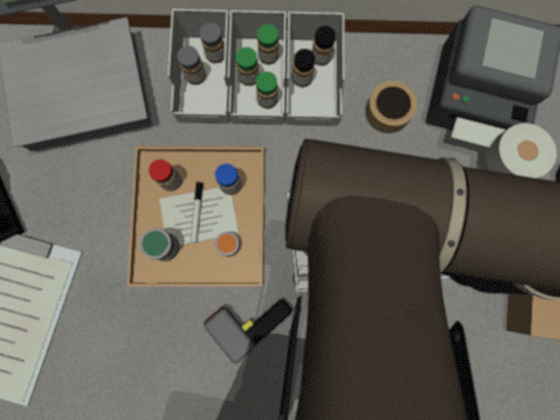

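Wrist view: the clip is at about (273,160) and the tab/line at (277,215), so they are nearly aligned. I'll measure the offset in tray y.

```bash
python3 - <<'E'
from h import *
im=cv2.imread("pics/w2.png"); d=np.load("w2.npy"); c=bot.calibration("wrist"); c['T']=np.load("w2T.npy")
hsv=cv2.cvtColor(im,cv2.COLOR_BGR2HSV)
win=np.zeros(d.shape,bool); win[130:185,255:295]=1
m=win&(hsv[...,0]<20)&(hsv[...,1]>150)
P,_,_=pts("wrist",m,d,c); T=np.array([np.r_[wt(p),p[2]] for p in P]); T=T[T[:,2]>.024]
print("clip",T.mean(0),T.min(0),T.max(0))
win[:]=0; win[170:250,250:305]=1
P,_,_=pts("wrist",win,d,c); T=np.array([np.r_[wt(p),p[2]] for p in P]); 
k=T[T[:,2]>.086]; print("tab",k.mean(0),k.min(0),k.max(0),len(k))
k=T[(T[:,2]>.05)&(T[:,2]<.086)]; print("tab side",k.mean(0),k.min(0),k.max(0),len(k))
win[:]=0; win[250:380,260:295]=1
P,_,_=pts("wrist",win,d,c); T=np.array([np.r_[wt(p),p[2]] for p in P]); k=T[(T[:,2]>.033)&(T[:,2]<.043)];print("plate",k.mean(0),np.percentile(k,[5,50,95],axis=0)[:,1],len(k))
E
python3 - <<'E'
import cv2
im=cv2.imread('pics/w2.png')[130:260,220:330]
cv2.imwrite('pics/w2c.png',cv2.resize(im,None,fx=4.5,fy=4.5,interpolation=cv2.INTER_CUBIC))
E
```

```text
clip [-0.12564199 -0.06826606  0.02855517] [-0.1378007  -0.07386709  0.02673326] [-0.11278542 -0.06254525  0.03096425]
tab [-0.09798343 -0.06556341  0.09228899] [-0.11059051 -0.0717792   0.08602012] [-0.08359227 -0.05924346  0.09572955] 829
tab side [-0.10708384 -0.06542043  0.07310989] [-0.1107501  -0.07181693  0.05012516] [-0.08339327 -0.05918838  0.08596102] 328
plate [ 9.95525896e-05 -6.51479393e-02  3.85206492e-02] [-0.06719078 -0.06550363 -0.06377696] 663
```

View pics/w2c.png

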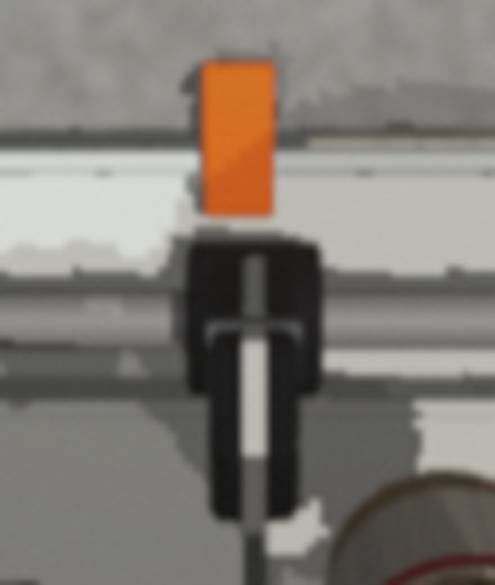

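```bash
cat >> h.py <<'E'
def measure_clip():
    im,d=bot.camera("wrist"); c=bot.calibration("wrist")
    hsv=cv2.cvtColor(im,cv2.COLOR_BGR2HSV)
    win=np.zeros(d.shape,bool); win[120:195,245:305]=1
    m=win&(hsv[...,0]<20)&(hsv[...,1]>150)
    P,_,_=pts("wrist",m,d,c); T=np.array([np.r_[wt(p),p[2]] for p in P]); T=T[T[:,2]>.024]
    print("clip",T.mean(0),T.min(0)[1],T.max(0)[1])
    win[:]=0; win[170:250,240:315]=1
    P,_,_=pts("wrist",win,d,c); T=np.array([np.r_[wt(p),p[2]] for p in P])
    k=T[T[:,2]>.086]; print("tab",k.mean(0),k.min(0)[1],k.max(0)[1]); return im
E
python3 - <<'E'
from h import *
bot.move_linear(P3(tw(-.097,-.064),.078),feed=.2); bot.gripper_to(0,force=25); S()
bot.move_linear(P3(tw(-.097,-.0666),.078),feed=.03);S(); bot.dwell(.1)
bot.gripper_to(.04); bot.move_linear(P3(tw(-.097,-.0666),.18),feed=.2); S(); bot.dwell(.15)
cv2.imwrite("pics/w3.png",measure_clip())
E
```

```text
t 7.84 [ 0.4614 -0.2612  0.0793] F [-0.9  1.   5.4] gap 0.0114
 t 8.09 [ 0.4617 -0.264   0.0793] F [-0.1 -0.3  6.2] gap 0.0118
 t 9.23 [ 0.4605 -0.2634  0.1799] F [-0.4 -1.5  0.2] gap 0.0397
clip [-0.125248   -0.06841195  0.02888782] -0.07421857102614135 -0.06225769127188488
tab [-0.09779047 -0.06852509  0.09257676] -0.0749226642467695 -0.06266522985593312
```

```bash
cat >> h.py <<'E'
def fz(n=4):
    a=[]
    for _ in range(n): a.append(bot.sense()['force'][2]); bot.dwell(.02)
    return float(np.mean(a))
def pick(xy,zg,yaw,force,opening=.085,up=.22):
    yw=best(P3(xy,up),yaw)
    bot.gripper_to(opening)
    bot.reach(P3(xy,max(up-.04,zg+.08)),quat(yw)); S("above")
    bot.move_linear(P3(xy,zg),feed=.2); S("down")
    bot.gripper_to(0,force=force); s=S("gripped")
    bot.move_linear(P3(xy,zg+.02),feed=.08)
    bot.move_linear(P3(xy,up),feed=.25); S("up"); return s
def place(xy,zp,yaw,opening,up=.22,fast=None):
    """zp: expected TCP z at contact"""
    yw=best(P3(xy,up),yaw)
    bot.reach(P3(xy,up),quat(yw)); S("over")
    bot.move_linear(P3(xy,zp+.02),feed=.2)
    bot.move_linear(P3(xy,zp+.003),feed=.05); bot.dwell(.1)
    f0=fz(); z=zp+.003
    while z>zp-.0035:
        z-=.0005; bot.move_linear(P3(xy,z),feed=.02); f=fz(2)
        if f-f0>1.2: break
    print("contact z",round(z-zp,4),"f",round(f0,2),round(f,2)); S("set")
    bot.gripper_to(opening); S("open")
E
python3 - <<'E'
from h import *
pick(np.array([.4955,.2446]),.063,W+np.pi/2,45)
im,d=bot.camera("wrist"); cv2.imwrite("pics/w4.png",im)
E
```

```text
above t 11.8 [0.4957 0.2438 0.18  ] F [-0.2 -0.9  0.1] gap 0.0848
down t 12.53 [0.4962 0.2446 0.0637] F [-0.7 -0.7  0.5] gap 0.0849
gripped t 12.89 [0.4963 0.2453 0.0646] F [-0.6 -0.2  7.6] gap 0.0593
up t 13.99 [0.4947 0.2442 0.2185] F [-0.5 -0.2 -3. ] gap 0.0591
```

View pics/w4.png

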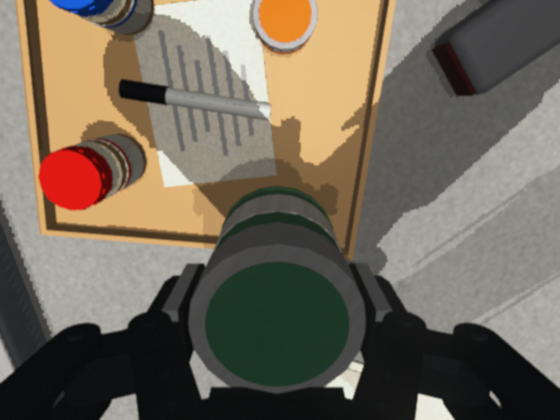

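The wrist view shows the tin held upright, with its disc centred at (277,325). Next I'll place it in the bay.

```bash
python3 - <<'E'
from h import *
xy=tw(0,-.120); print(xy)
place(xy,.0645,W+np.pi/2,.078)
bot.move_linear(P3(xy,.20),feed=.25); bot.dwell(.1)
im,d=bot.camera("wrist"); cv2.imwrite("pics/w5.png",im); np.save("w5.npy",d); np.save("w5T.npy",bot.calibration("wrist")["T"])
r=bot.cut_out("wrist","big_tin_c"); print([(x['confidence'],x['position']) for x in r]); S()
E
```

```text
[ 0.56293455 -0.3063328 ]
over t 16.04 [ 0.5634 -0.3054  0.22  ] F [ 0.1 -1.  -1.8] gap 0.0594
contact z 0.0 f -2.09 0.23
set t 19.23 [ 0.563  -0.3064  0.0647] F [-1.4 -0.8 -0.4] gap 0.0595
open t 19.55 [ 0.563  -0.3063  0.0646] F [ 0.1 -0.2 -0.3] gap 0.078
[(0.7, [275.1, 198.3])]
 t 20.44 [ 0.5624 -0.3062  0.1988] F [ 0.8 -0.2  0.2] gap 0.0779
```

View pics/w5.png

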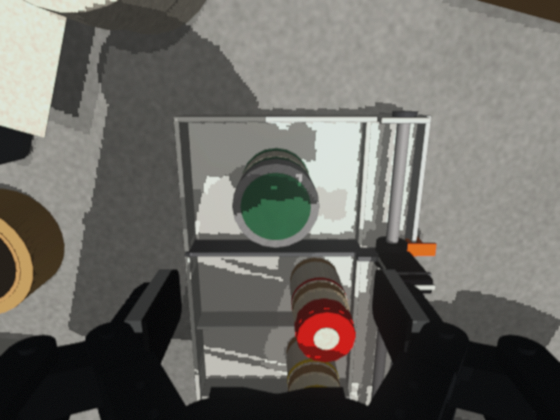

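The large tin (about (276,205)) stands in the bay between the divider and the end wall. I'll measure its top.

```bash
python3 - <<'E'
from h import *
d=np.load("w5.npy"); c=bot.calibration("wrist"); c['T']=np.load("w5T.npy")
w=np.zeros(d.shape,bool); w[130:260,215:335]=1
P,_,_=pts("wrist",w,d,c); k=P[(P[:,2]>.074)&(P[:,2]<.09)]
(ct,r)=cv2.minEnclosingCircle(k[:,:2].astype(np.float32)); 
print("circ",ct,r,"mean",k.mean(0),"mid",(k.min(0)+k.max(0))/2,"tray",wt(ct),"z",np.percentile(k[:,2],[5,50,95]))
# tilt
A=np.c_[k[:,:2]-k[:,:2].mean(0),np.ones(len(k))]; print("slope",np.linalg.lstsq(A,k[:,2],rcond=None)[0])
S()
E
```

```text
circ (0.563714861869812, -0.30952662229537964) 0.03015628084540367 mean [ 0.56395021 -0.31111772  0.0808256 ] mid [ 0.56371421 -0.30966175  0.07863048] tray [ 0.00043477 -0.12325889] z [0.07961494 0.08089089 0.08205495]
slope [0.00057231 0.00934981 0.0808256 ]
 t 20.44 [ 0.5624 -0.3062  0.1988] F [ 0.8 -0.2  0.2] gap 0.0779
```

```bash
python3 - <<'E'
from h import *
d=np.load("w5.npy"); c=bot.calibration("wrist"); c['T']=np.load("w5T.npy")
P,_,_=pts("wrist",np.ones(d.shape,bool),d,c); T=np.array([np.r_[wt(p),p[2]] for p in P])
for lo,hi in((-.19,-.16),(-.08,-.055)):
    k=T[(T[:,2]>.030)&(T[:,2]<.042)&(abs(T[:,0]-.03)<.035)&(T[:,1]>lo)&(T[:,1]<hi)]; print(np.percentile(k,[10,50,90],axis=0)[:,1],len(k))
xy=np.array([.5020,.1140])
yA=best(P3(xy,.13),W+np.pi/2); yB=best(P3(xy,.13),W)
print(yA,yB)
bot.gripper_to(.068); bot.reach(P3(xy,.2),quat(yB)); bot.move_linear(P3(xy,.032),feed=.2); S()
im,d=bot.camera("top"); cv2.imwrite("pics/t6.png",im); np.save("t6.npy",d)
bot.gripper_to(0,force=20); S("squeeze"); bot.gripper_to(.075)
bot.move_linear(P3(xy,.075),feed=.2)
yA=best(P3(xy,.075),W+np.pi/2); bot.reach(P3(xy,.075),quat(yA)); S()
bot.move_linear(P3(xy,.032),feed=.15); bot.gripper_to(0,force=30); S("grip")
bot.move_linear(P3(xy,.05),feed=.08); bot.move_linear(P3(xy,.24),feed=.25); S()
im,d=bot.camera("wrist"); cv2.imwrite("pics/w6.png",im)
E
```

```text
[-0.18057828 -0.17874168 -0.17713161] 550
[-0.07100718 -0.07032091 -0.06798919] 655
4.81938898038469 0.107
 t 23.27 [0.5027 0.114  0.0326] F [ 0.1 -0.2  0. ] gap 0.0679
squeeze t 23.62 [0.5026 0.1144 0.0332] F [-1.6 -0.1  7.7] gap 0.0477
 t 25.77 [0.5018 0.1139 0.0745] F [-0.8  0.2 -0. ] gap 0.0748
grip t 26.57 [0.5027 0.1144 0.0331] F [-1.   0.3  7. ] gap 0.0476
 t 27.85 [0.5011 0.1137 0.2384] F [-1.2  0.2 -0.5] gap 0.0471
```

View pics/t6.png

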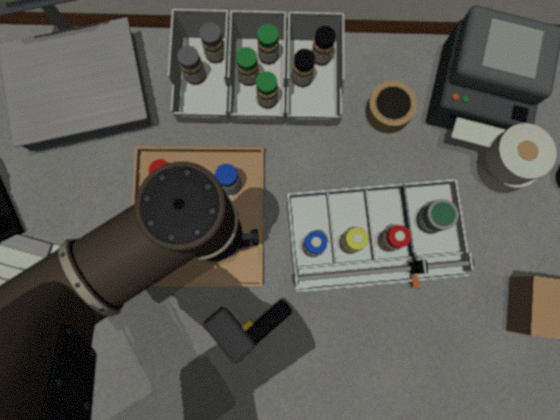

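View pics/w6.png

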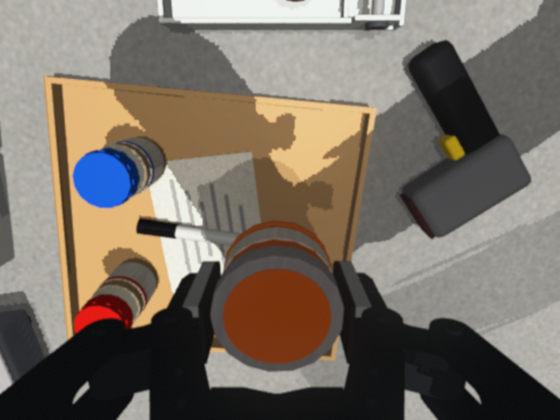

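The small tin is held square, and in the top view the large tin sits at (441,214). The wrist camera reads the known walls about 4 mm off in tray y, so I'll locate the large tin from the top view relative to the tray.

```bash
python3 - <<'E'
from h import *
d=np.load("t6.npy"); P,u,v=pts("top",np.ones(d.shape,bool),d)
T=np.c_[np.array([wt(p) for p in P]),P[:,2]]
k=T[(T[:,2]>.076)&(T[:,2]<.09)&(abs(T[:,0])<.05)&(abs(T[:,1]+.12)<.05)]
(ct,r)=cv2.minEnclosingCircle(k[:,:2].astype(np.float32)); print("tin",ct,r,k.mean(0),(k.min(0)+k.max(0))/2)
for n,lo,hi in(("R",-.19,-.16),("div",-.08,-.055),("P1",.005,.02),("P2",.085,.1),("L",.165,.185)):
    k=T[(T[:,2]>.028)&(T[:,2]<.041)&(abs(T[:,0]-.02)<.035)&(T[:,1]>lo)&(T[:,1]<hi)]; print(n,np.percentile(k,[10,50,90],axis=0)[:,1],len(k))
k=T[(T[:,2]>.03)&(T[:,2]<.039)&(abs(T[:,0]-.074)<.01)&(abs(T[:,1])<.15)];print("back",np.median(k[:,0]))
for n,(x,y) in dict(b=(-.037,.13),y=(-.035,.05),r=(-.037,-.025)).items():
    k=T[(T[:,2]>.088)&(abs(T[:,0]-x)<.03)&(abs(T[:,1]-y)<.03)];print(n,k.mean(0),(k.min(0)+k.max(0))/2)
k=T[(T[:,2]>.086)&(abs(T[:,0]+.097)<.02)&(abs(T[:,1]+.066)<.02)];print("tab",k.mean(0))
E
```

```text
tin (-0.00033060001442208886, -0.1192794069647789) 0.03022535890340805 [-0.00051888 -0.11856288  0.08011216] [-0.00078786 -0.11908446  0.0802483 ]
R [-0.17565896 -0.17319874 -0.17210567] 107
div [-0.06564665 -0.06335999 -0.06240451] 112
P1 [0.0112599  0.01274551 0.01372545] 50
P2 [0.09114278 0.09250887 0.09358854] 49
L [0.17280367 0.1744919  0.17619102] 73
back 0.07423825186839927
b [-0.03412152  0.13292265  0.09499751] [-0.03333637  0.13219278  0.09330672]
y [-0.03414843  0.0558961   0.09496524] [-0.03411665  0.05538238  0.09375533]
r [-0.03700611 -0.02427549  0.09473716] [-0.03635482 -0.02510759  0.09341315]
tab [-0.09682551 -0.06389561  0.09146642]
```

```bash
python3 - <<'E'
from h import *
xy=tw(0,-.1205)
place(xy,.1083,W+np.pi/2,.068,up=.24)
bot.move_linear(P3(xy,.22),feed=.25); bot.dwell(.1)
im,d=bot.camera("wrist"); cv2.imwrite("pics/w7.png",im); np.save("w7.npy",d); c=bot.calibration("wrist")
w=np.zeros(d.shape,bool); w[100:280,190:360]=1
P,_,_=pts("wrist",w,d,c)
k=P[(P[:,2]>.110)&(P[:,2]<.125)]; print(cv2.minEnclosingCircle(k[:,:2].astype(np.float32)),wt(k.mean(0)),np.median(k[:,2]))
S()
E
```

```text
over t 29.47 [ 0.5633 -0.3059  0.24  ] F [ 0.1  0.2 -0.3] gap 0.0474
contact z -0.0005 f -0.47 3.74
set t 32.82 [ 0.5631 -0.3069  0.1082] F [-1.5  1.   4. ] gap 0.0472
open t 33.16 [ 0.5629 -0.3068  0.1076] F [ 0.2 -0.6 -0.3] gap 0.0682
((0.5632938742637634, -0.3088494539260864), 0.024221012368798256) [ 0.00042253 -0.12386292] 0.1168532795200145
 t 33.91 [ 0.5623 -0.3066  0.2188] F [0.2 1.1 0.3] gap 0.0678
```

View pics/w7.png

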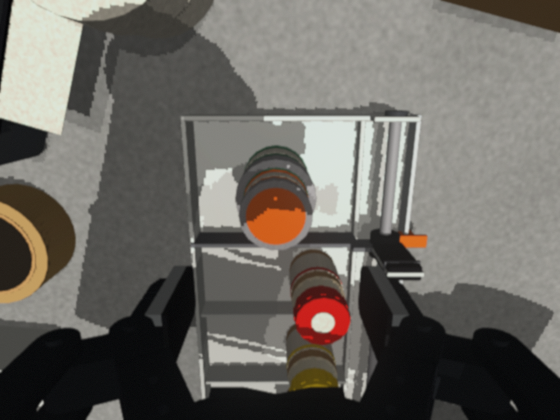

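The small tin's centre matches the large tin's within 1 mm (disc at (276,213)). Red jar next.

```bash
python3 - <<'E'
from h import *
s=pick(np.array([.6354,.2412]),.065,W,40,opening=.075,up=.24)
zg=s['eef_pos'][2]
im,d=bot.camera("wrist"); cv2.imwrite("pics/w8.png",im)
im,d=bot.camera("top"); cv2.imwrite("pics/t8.png",im)
print(zg)
E
```

```text
above t 36.14 [0.6357 0.2401 0.2001] F [-0.9 -0.  -1.2] gap 0.0749
down t 36.97 [0.6363 0.2413 0.0661] F [ 0.6 -0.4  0.4] gap 0.0751
gripped t 37.34 [0.6362 0.2416 0.0668] F [-0.3 -0.7  6.9] gap 0.0446
up t 38.51 [0.6344 0.2409 0.238 ] F [ 0.8 -0.2 -2.5] gap 0.0447
0.06676943599285695
```

View pics/w8.png

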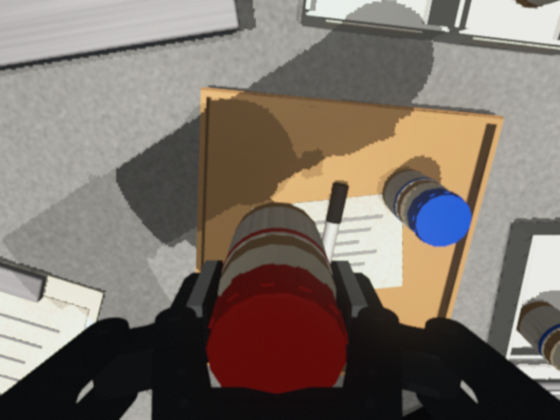

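View pics/t8.png

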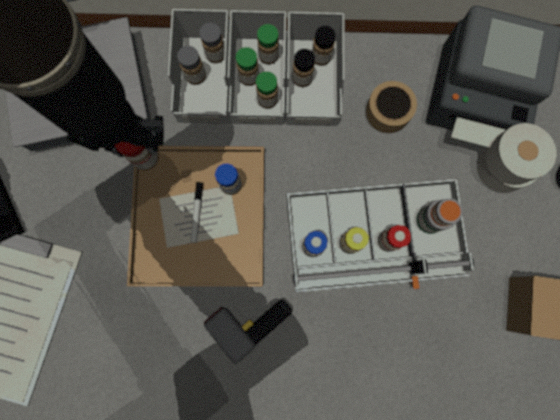

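```bash
python3 - <<'E'
from h import *
xy=tw(.028,-.0275); print(xy)
place(xy,.0668,W,.058,up=.24)
bot.move_linear(P3(xy,.24),feed=.25); bot.dwell(.05); S()
im,d=bot.camera("wrist"); cv2.imwrite("pics/w9.png",im)
s=pick(np.array([.6295,.1141]),.065,W,40,opening=.075,up=.24)
im,d=bot.camera("top"); cv2.imwrite("pics/t9.png",im); np.save("t9.npy",d)
im,d=bot.camera("wrist"); cv2.imwrite("pics/w10.png",im)
E
```

```text
[ 0.58089579 -0.21137153]
over t 40.72 [ 0.5811 -0.211   0.2398] F [ 0.5  0.5 -1.4] gap 0.0449
contact z -0.0005 f -1.33 4.23
set t 44.27 [ 0.5811 -0.2113  0.0667] F [-1.5  1.7  5.1] gap 0.0451
open t 44.56 [ 0.5809 -0.2114  0.0661] F [ 0.1  0.3 -0.5] gap 0.0582
 t 45.45 [ 0.5801 -0.2112  0.2385] F [-0.2 -0.3 -0.5] gap 0.0579
above t 48.06 [0.6295 0.1138 0.2001] F [ 0.1 -0.1  0.9] gap 0.0748
down t 48.88 [0.6303 0.1143 0.066 ] F [-1.   0.   0.7] gap 0.0749
gripped t 49.26 [0.6304 0.1144 0.0667] F [-2.  -0.3  6.1] gap 0.0447
up t 50.42 [0.6285 0.1139 0.2381] F [-0.3  0.3 -1.9] gap 0.045
```

View pics/t9.png

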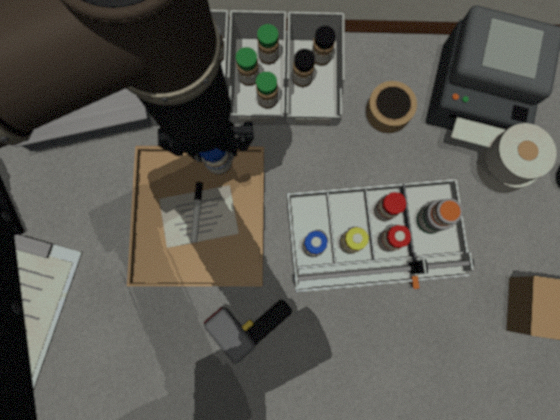

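View pics/w10.png

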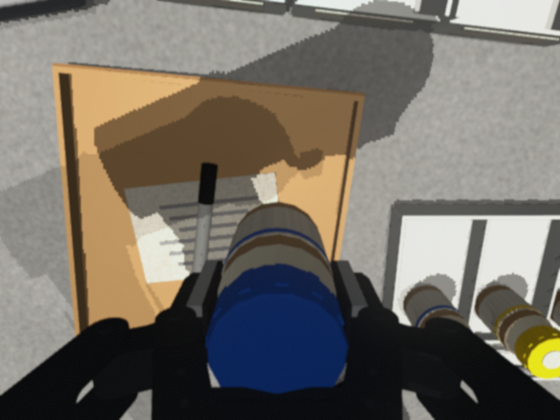

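View pics/w9.png

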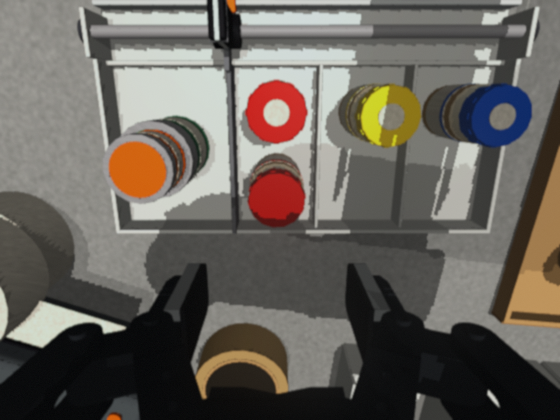

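The new red jar stands behind the dotted red one (new lid at (276,195), old at (276,112)). The blue jar is held upright, so I'll place it behind the old blue jar in the leftmost lane.

```bash
python3 - <<'E'
from h import *
xy=tw(.028,.1325); print(xy)
place(xy,.0667,W,.058,up=.24)
bot.move_linear(P3(xy,.24),feed=.25); S()
xy=np.array([.45,.25]); bot.reach(P3(xy,.3),quat(best(P3(xy,.3),W))); bot.dwell(.2)
for n in("top","side"):
    im,d=bot.camera(n); cv2.imwrite(f"pics/{n}11.png",im); np.save(f"{n}11.npy",d)
    P,u,v=pts(n,np.ones(d.shape,bool),d); T=np.c_[np.array([wt(p) for p in P]),P[:,2]]
    for l,(x,y,z) in dict(oB=(-.034,.1325,.095),oY=(-.034,.055,.095),oR=(-.037,-.025,.095),nB=(.028,.1325,.095),nR=(.028,-.0275,.095),small=(0,-.12,.116),tab=(-.097,-.064,.092)).items():
        k=T[(abs(T[:,2]-z)<.006)&(abs(T[:,0]-x)<.03)&(abs(T[:,1]-y)<.03)]
        if len(k)<10: print(n,l,len(k)); continue
        A=np.c_[k[:,:2]-k[:,:2].mean(0),np.ones(len(k))]; sl=np.linalg.lstsq(A,k[:,2],rcond=None)[0]
        print(n,l,k.mean(0).round(4),"slope",sl[:2].round(3))
S()
E
```

```text
[ 0.56380844 -0.05228658]
over t 51.27 [ 0.5635 -0.0529  0.2395] F [ 0.1  0.4 -1.3] gap 0.045
contact z -0.0005 f -1.37 6.1
set t 54.83 [ 0.5639 -0.0523  0.0667] F [-2.1  0.9  5.3] gap 0.0449
open t 55.12 [ 0.5638 -0.0523  0.066 ] F [-0.2 -0.7 -0.3] gap 0.058
 t 55.96 [ 0.5631 -0.0523  0.2391] F [-0.3 -0.5 -0.5] gap 0.058
top oB [-0.0342  0.1329  0.0951] slope [ 0.004 -0.008]
top oY [-0.0342  0.0558  0.095 ] slope [ 0.008 -0.017]
top oR [-0.0369 -0.0243  0.0948] slope [ 0.007 -0.024]
top nB [0.0273 0.1349 0.0949] slope [0.012 0.006]
top nR [ 0.027  -0.0242  0.0946] slope [ 0.014 -0.01 ]
top small [-0.0006 -0.1172  0.116 ] slope [ 0.006 -0.014]
top tab [-0.0972 -0.0638  0.0916] slope [ 0.035 -0.196]
side oB [-0.0338  0.1331  0.0949] slope [ 0.01  -0.055]
side oY [-0.0335  0.0558  0.0948] slope [ 0.015 -0.057]
side oR [-0.0362 -0.0241  0.095 ] slope [ 0.021 -0.065]
side nB 0
side nR [ 0.0178 -0.0264  0.0948] slope [ 0.049 -0.068]
side small [ 0.0031 -0.1127  0.1162] slope [-0.023 -0.073]
side tab [-0.0902 -0.0632  0.0906] slope [ 0.043 -0.191]
 t 57.5 [0.4504 0.2494 0.2998] F [0.  0.3 0.5] gap 0.0582
```

View pics/top11.png

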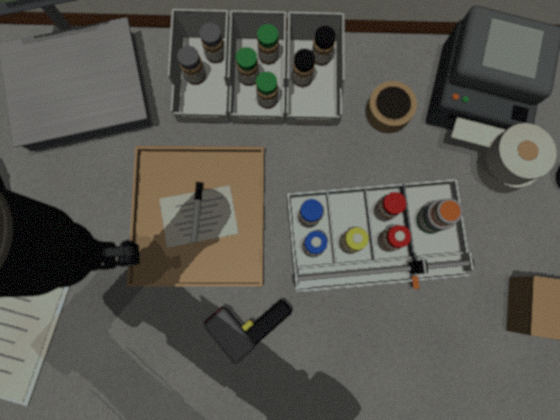

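View pics/side11.png

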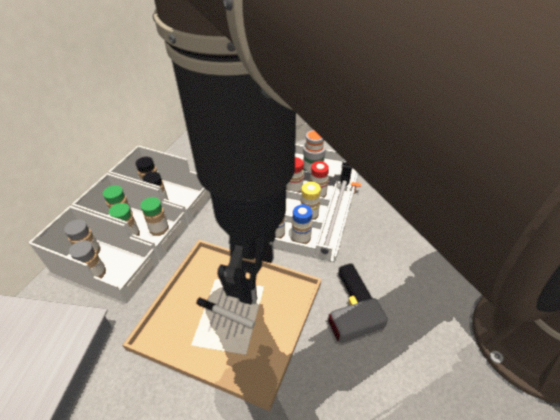

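All placed, the old jars haven't moved, and the tab still lines up with the clip. I'm handing in.

```bash
python3 - <<'E'
from h import *
bot.job_done(); S()
E
```

```text
the job is handed in; nothing more can be done
the job is handed in; nothing more can be done
```

The whole delivery is put away in the tray, in the order asked, and I handed the job in at about 57.5 s of the 128 s allowed. The system gave no verdict.

- **Divider:** after a 2.6 mm correction, the tab lines up with the clip to about 0.1 mm, measured by the wrist camera. The top camera gave the same reading, about 0.1 mm apart.
- **Tins:** the large tin stands upright near the middle of the bay, and the small tin sits on top of it, centred to within about 1.5 mm.
- **Jars:** the new red and new blue jars each stand in the lane directly behind the dotted jar of the same colour, about 62–64 mm behind it, centre to centre.
- **Older jars:** all three stayed where they were (before and after readings within 0.2 mm).

Two checks were less clean:
- **Camera offset:** the wrist and top cameras disagreed by 2–4 mm on absolute position in the tray, so I relied on relative measurements.
- **Side view:** at the end the arm hid the new blue jar and partly hid the new red jar and the tins. Their final positions come from the top view.

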